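# Index the decorating turntable and swing in the hand rest

## Task

By pushing gently on its arms with a fingertip, turn the turntable until its red arm points straight at the brass stud; then push the green hand rest across the plate until it is fully home against its stop pin. Push only: grip nothing, leave the wooden plate lying in the turntable, leave the wax jar, cup and brush alone, and finish clear of everything with the red arm still at the stud.

Things in the scene. Friction and masses are not known exactly. Their poses are not given: they have to be found in the camera images.
- base: Fixed plywood base board of the turntable, 330 (its x) by 410 (its y) by 18 mm thick, lying on the table. Origin on its underside, on the vertical axis of the turntable; z up; the board spans y = -240 to +170 mm. A thin steel stop pin for the hand rest, 12 mm thick, stands at (-18, -163 mm) in this frame, its top 92 mm above the table.
- hub (a point): Point on the turntable's axis at the top of its disc, 48 mm above the table. The disc is brown wood, radius 75 mm, with a lip 5 mm high. A closed gripper pointing down, at 105 mm from this axis with its fingertips 35 mm or more above the table, passes clear of disc, stud, post and base all the way round.
- wheel (a joint): Turn of the turntable, rad, anticlockwise from above positive, -12 to 12; at 0 the red arm points along the base's +x. Four level round arms, 14 mm thick, 90 degrees apart, reach out to radius 125 mm, centre line 46 mm above the table; one red, three light wood; any may be pushed, either way. Light friction (0.15 N m): it stays where it is left. Push with less than 25 N.
- red_tip (a point): Centre of the outer end of the red arm, radius 125 mm, 46 mm above the table; turns with the turntable.
- stud (a point): Centre of the top of the fixed upright brass stud, 16 mm thick, top 55 mm above the table, on a small black clip (24 mm above the table) on a flat aluminium index ring around the turntable, 144 mm from its axis. Its x axis points straight out from the turntable's axis, z up. With the red arm pointing at it, red_tip is 19 mm further in.
- rest_post (a point): Point on the vertical axis of the hand rest's steel post (28 mm thick), 190 mm from the turntable's axis towards the base's -y, 74 mm above the table, at the rest's underside.
- rest (a joint): Swing of the green hand rest about its post, rad, anticlockwise from above positive. A level bar 22 mm wide, underside 74 mm and top 94 mm above the table, reaching 190 mm from the post's axis. At 0 it points along the base's +x, beside the turntable; at 1.571, its stop, along the base's +y, its end over the plate's centre. Light friction (0.12 N m): stays where left. Push with less than 30 N.
- rest_tip (a point): Centre of the free end of the green hand rest, 190 mm from the post's axis, 84 mm above the table; moves with the rest.
- plate: Loose round wooden plate with inlay, 134 mm across, 14 mm thick, 160 g, lying inside the lip on the turntable and turning with it; origin at the centre of its underside, 48 mm above the table; its top is 62 mm above the table, 12 mm below the hand rest.
- tin: Bystander: loose amber glass jar of wax, 60 mm across, 55 mm high, standing on the table on the base's +y side; origin at the centre of its underside.
- cup: Bystander: loose turned wooden cup, 68 mm across, 65 mm high, standing on the table on the base's +y side; origin at the centre of its underside.
- brush: Bystander: loose brush lying on the table beyond the base's -y edge, about parallel to that edge; 200 mm long, 42 mm wide, 20 mm high, origin under its middle, its x axis along the handle.
Not all that is in view belongs to the job. There is more than one size of the plate; the one meant has the size given above.

How it is judged:
By the outcome, as a careful person would: the job done as asked, in the order asked, and still so for the second after the job is handed in, with the robot touching nothing.
It also fails if it takes over 59 s, if anything falls off the work surface, if the arm or the gripper's body presses on something with over 40 N, if the wrist force passes 120 N, or if a joint passes its speed limit or range.

## Robot

A 6-joint arm with a two-finger parallel gripper is mounted at the origin on the work surface. World frame = base frame: x ahead of the robot, y to its left, z up, the work surface at z = 0. Lengths are in m, angles in rad, forces in N, time in s.
With the tool pointing down it reaches from about 0.375 to 0.975 m from the base axis. Payload 3.8 kg.
Tool frame: the origin (TCP) lies at the very end of the fingers, on their centre line; the grasp point (between the pads) lies 19 mm behind it (robot.grip_depth is the distance from the TCP to the grasp point, in m); z points along the fingers, y is the line along which they close (so a half turn about z gives the same grasp; the last joint's range is limited). The gripper opens to 88 mm and grips with 3 to 60 N. Pads are 18 mm wide; open, the fingers measure 123 mm over their backs; the gripper's body (75 mm by 187 mm) begins 45 mm behind the grasp point.
Start: joints at [-1.142, 0.264, 1.604, -0, 1.274, -0.037], TCP at [0.303, -0.603, 0.239] pointing down, gripper open.
Joint ranges: [-2.63, 2.63], [-0.94, 2.18], [0.31, 2.57], [-1.31, 4.45], [0, 2.66], [-2.55, 2.55]. Speed limits (rad/s): [2.57, 2.57, 3.14, 3.14, 3.14, 3.14].

## Interface

Orientations are given as a unit quaternion [w, x, y, z].
In Python, from plant import robot gives the robot as it stands.
- The arm moves only by the shell command python3 -m creep 'ROWS' [OPENING]. ROWS is JSON, one flat list of numbers, 6 for each row, row after row: the shift along the tool's x, y, z in units of 400 mm (1.0 is 400 mm), then the turn, a rotation vector about the tool's x, y, z in units of 180 degrees (1.0 is 180 degrees). A call has 1 to 8 rows; each row is the pose to reach, as a shift and turn from the pose commanded when the call began, along the tool's axes at that moment, turning the shorter way round; what a row does not reach only later rows make up. A row lasts 1/12 s, in which the tool goes at most 41.7 mm and 7.16 degrees, less where a joint would pass 70% of its speed; a pose out of reach is approached as far as the arm can. A call with a number of a shift or a turn outside -1 to 1 is refused whole. A call with a gripper value outside its range is refused whole. OPENING is the opening, from 0 (shut) to 1 (fully open), set as the call begins (- or left out, the last holds). The fingers move at their own pace and stop on an object; the grip force is fixed at half the most. Time passes only in rows, so rows that repeat a pose let the fingers close. It gives the time, the measured TCP pose, the force, the opening and the grip force at its end, in the units of the state.
- robot.read_state(): the state, without advancing time (a new reading comes with each control period).
- robot.snapshot(name): name is "side" or "top" or "wrist"; returns a dict with "img" (480x640x3 uint8, red, green, blue), "K" (3x3 intrinsics, pixels), "xyz" and "attitude" of the camera in the world. Camera axes: x right, y down, z forward; pixel columns grow to the right and rows downward; lengths in m; the calibration is good to about 2 mm. A picture is of the moment at which its call begins. There is no depth.
- robot.hand_in(): hands the job in; it is judged then, once.
The state is a dict: "t": time; "q": joint angles; "qvel": joint speeds; "joint_efforts": joint torques, N m; "eef_pos": TCP position; "orientation": TCP orientation; "ft_force": force on the tool from outside, world axes, zero at the start; "moment": the same for the moment, N m; "gripper_width": finger opening in m; "finger_force": force on a finger pad.
Only numpy, scipy, OpenCV 4.12 (cv2) and the standard library are available. Lean on these libraries where they do the work, as an engineer would, in place of code of your own. Each camera call takes 0.05 s, during which the arm holds its last target. There are 200 camera calls.

## Working session

There is one attempt and no reset: what is moved stays moved. The work goes in short steps, Python scripts to look and compute and a shell command to move; the robot and the scene stay as the last step left them, time stands still between calls to the robot, and variables do not carry over. Pictures are saved under pics/ and viewed, at most 10 in all, crops included, and the job is handed in when it is done.

```bash
mkdir -p pics; ls; cat > h.py <<'E'
import numpy as np,cv2
from scipy.spatial.transform import Rotation as R
from plant import robot
def snap(n,f=None):
    s=robot.snapshot(n)
    if f: cv2.imwrite('pics/'+f,s['img'][:,:,::-1])
    return s
def rot(s):
    a=np.array(s['attitude']); return a if a.shape==(3,3) else R.from_quat(a,scalar_first=True).as_matrix()
def ray(s,u,v,z):
    d=rot(s)@np.linalg.inv(s['K'])@[u,v,1]; c=np.array(s['xyz']); return c+d*(z-c[2])/d[2]
def proj(s,p):
    q=np.array(s['K'])@(rot(s).T@(np.array(p)-s['xyz'])); return q[:2]/q[2]
E
python3 - <<'E'
from h import *
for n in ['top','side']:
    s=snap(n,n+'0.png'); print(n,s['xyz'],s['attitude'],s['K'])
st=robot.read_state(); print(st['t'],st['eef_pos'],st['orientation'],st['gripper_width'])
E
```

```text
pics
top [0.45555891 0.00460795 1.0995571 ] [ 0.04201161 -0.70363191  0.70804938 -0.04246452] [[475.98074739   0.         322.02806105]
 [  0.         475.98074739 243.10548713]
 [  0.           0.           1.        ]]
side [0.46819306 0.84488899 0.73553292] [ 0.02637139 -0.05134417  0.90031658 -0.43139121] [[495.40313221   0.         320.35913905]
 [  0.         495.40313221 248.88933599]
 [  0.           0.           1.        ]]
0.1 [ 0.30291303 -0.60250827  0.23753138] [-9.77705167e-04  9.73002185e-01  2.30793760e-01 -1.82261480e-04] 0.08830813108720595
```

View pics/top0.png

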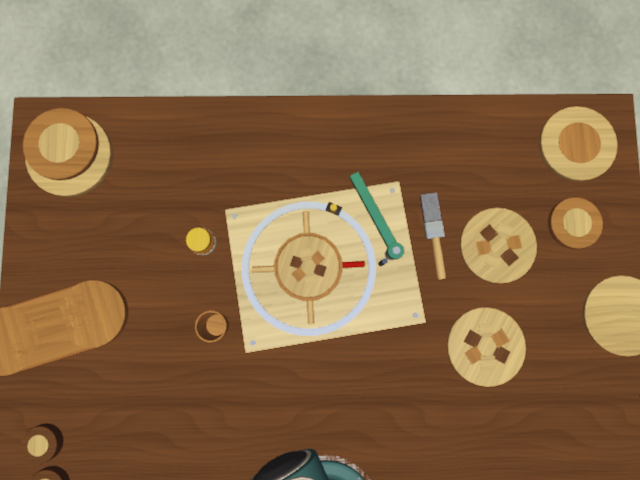

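View pics/side0.png

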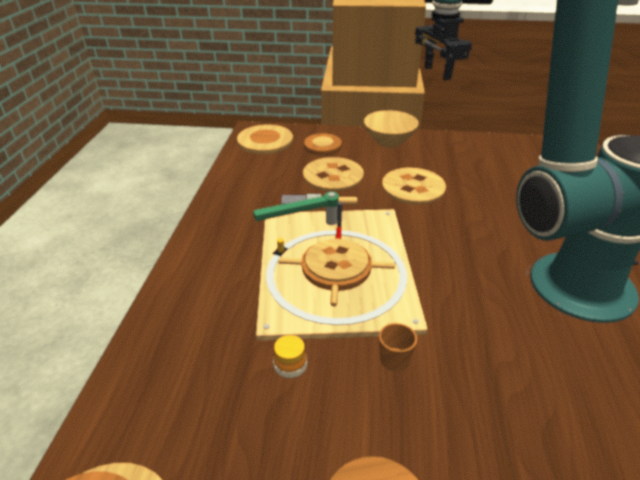

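Top view: the turntable is centred near (308,266), the red arm tip is at (364,265) and the stud is at (334,208). The rest runs from its post at (396,250) to its tip at (356,176), and the stop pin is at (383,262). The plate candidates are (308,266) on the turntable and spares at (498,245) and (487,347). The one lying on the disc is the one meant, and nothing needs to grip it. Next I'll measure these.

```bash
cat >> h.py <<'E'
def masks(s):
    hsv=cv2.cvtColor(s['img'],cv2.COLOR_RGB2HSV); 
    H,S,V=[hsv[...,i].astype(int) for i in range(3)]
    return dict(green=(H>65)&(H<90)&(S>110)&(V>60),red=((H<4)|(H>176))&(S>200)&(V>110),ring=(S<60)&(V>150),gold=(H>20)&(H<32)&(S>170)&(V>120))
def pts(m,box):
    x0,y0,x1,y1=box; k=np.zeros_like(m); k[y0:y1,x0:x1]=m[y0:y1,x0:x1]
    v,u=np.nonzero(k); return np.c_[u,v].astype(float)
E
python3 - <<'E'
from h import *
s=snap('top'); m=masks(s)
r=pts(m['ring'],(235,195,385,340)).astype(np.float32)
hull=cv2.convexHull(r); print('ring',len(r),cv2.fitEllipse(hull), cv2.fitEllipse(r))
c=cv2.fitEllipse(hull)[0]
for z in (.018,.02,.024): print(z,ray(s,*c,z))
for n,b in dict(green=(340,165,410,265),red=(330,250,380,280),gold=(322,198,345,218)).items():
    p=pts(m[n],b); print(n,len(p),p.min(0),p.max(0),p.mean(0))
big=cv2.resize(s['img'][165:345,225:425],(800,720),interpolation=cv2.INTER_CUBIC)[:600]
cv2.imwrite('pics/crop1.png',big[:,:,::-1])
E
```

```text
ring 3171 ((303.4392395019531, 263.8014831542969), (133.1714324951172, 154.06573486328125), 126.940673828125) ((308.0513610839844, 268.0038146972656), (127.55298614501953, 128.69635009765625), 121.14739990234375)
0.018 [0.53827122 0.04612288 0.018     ]
0.02 [0.53811827 0.04604611 0.02      ]
0.024 [0.53781237 0.04589257 0.024     ]
green 865 [351. 173.] [403. 258.] [375.54913295 215.17803468]
red 95 [343. 262.] [363. 266.] [352.88421053 263.95789474]
gold 24 [330. 204.] [336. 210.] [332.58333333 207.08333333]
```

View pics/crop1.png

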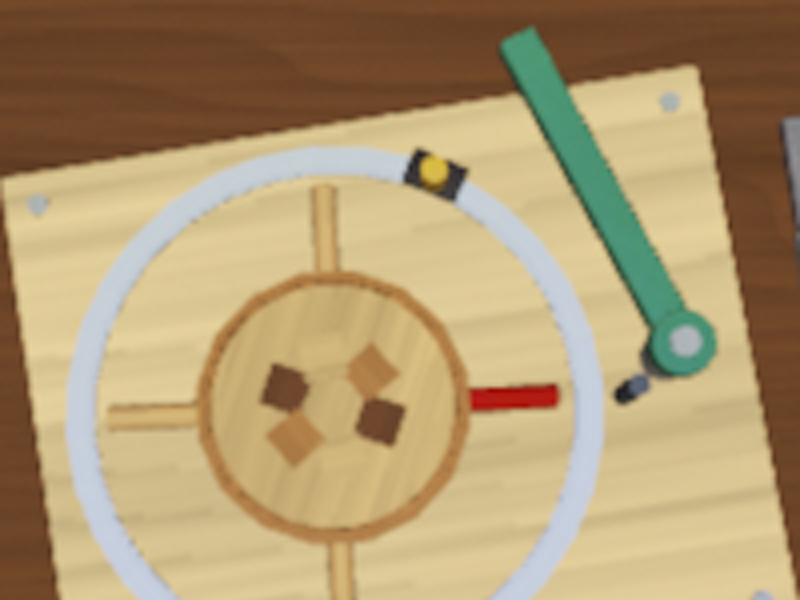

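The crop shows the stud top at crop (434,168), which is (333.5,207). The red arm end is at (364.5,264), the disc rim is centred near (308.5,266.6), and the post cap is at crop (685,341), which is (396.3,250.2).

```bash
python3 - <<'E'
from h import *
s=snap('top')
P=lambda x,y,z: ray(s,225+x/4,165+y/4,z)
hub1=P(334,406.5,.053); hub2=ray(s,308.3,268,.02)
print('hub',hub1,hub2)
h=hub1[:2]
for n,p in dict(stud=P(434,168,.055),red=P(558,396,.046),armtop=P(324,186,.046),armleft=P(108,418,.046),post=P(685,341,.094),resttip=P(518,38,.094),pintop=P(640,381,.092)).items():
    d=p[:2]-h; print(n,p.round(4),'r',np.hypot(*d).round(4),'ang',np.degrees(np.arctan2(d[1],d[0])).round(2))
a=P(518,38,.094)-P(685,341,.094); print('rest len,ang',np.hypot(*a[:2]),np.degrees(np.arctan2(a[1],a[0])))
st=robot.read_state(); print(st['eef_pos'],R.from_quat(st['orientation'],scalar_first=True).as_matrix().round(3))
w=robot.snapshot('side')
for n,q in dict(hub=[*h,.053],stud=P(434,168,.055),red=P(558,396,.046),post=P(685,341,.094)).items(): print(n,proj(w,q))
m=masks(w)
for n,b in dict(green=(250,185,345,225),red=(325,215,350,245),gold=(270,235,290,255)).items():
    p=pts(m[n],b); print(n,len(p),p.min(0),p.max(0),p.mean(0))
E
```

```text
hub [0.52929685 0.03364877 0.053     ] [0.52849952 0.03502751 0.02      ]
stud [ 0.662  -0.0226  0.055 ] r 0.1441 ang -22.96
red [ 0.5348 -0.0904  0.046 ] r 0.1241 ang -87.44
armtop [0.6539 0.0391 0.046 ] r 0.1247 ang 2.51
armleft [0.5242 0.159  0.046 ] r 0.1254 ang 92.33
post [ 0.5601 -0.154   0.094 ] r 0.1901 ang -80.69
resttip [ 0.7255 -0.0677  0.094 ] r 0.2208 ang -27.31
pintop [ 0.5391 -0.1299  0.092 ] r 0.1638 ang -86.57
rest len,ang 0.18660276626485156 27.548094996127137
[ 0.30297595 -0.60267558  0.23786589] [[ 0.893  0.449 -0.001]
 [ 0.449 -0.893  0.001]
 [ 0.    -0.001 -1.   ]]
hub [336.67020625 259.50763649]
stud [280.21822377 238.65212739]
red [339.00618217 227.83366247]
post [331.18237357 195.24265196]
green 595 [255. 195.] [336. 218.] [295.05210084 206.4487395 ]
red 21 [337. 227.] [339. 236.] [338.19047619 232.04761905]
gold 22 [278. 239.] [282. 248.] [280.04545455 241.04545455]
```

Both views agree and the radii match the given sizes (144, 125 and 190 mm). The base yaw is about 9.3°. The red arm is at -87.5° and must reach -23.0°, so the wheel turns +64.5°. I'll push the far wooden arm (at 92.4°) anticlockwise, starting from (0.565, 0.132).

```bash
python3 -m creep '[0.47,-0.449,0,0,0,0,0.47,-0.449,0,0,0,0,0.47,-0.449,0,0,0,0,0.47,-0.449,0,0,0,0,0.47,-0.449,0,0,0,0,0.47,-0.449,0,0,0,0,0.47,-0.449,0,0,0,0,0.47,-0.449,0,0,0,0]' 0 && python3 -m creep '[0.47,-0.449,0,0,0,0,0.47,-0.449,0,0,0,0,0.47,-0.449,0,0,0,0,0.47,-0.449,0,0,0,0,0.47,-0.449,0,0,0,0,0.47,-0.449,0,0,0,0,0.47,-0.449,0,0,0,0,0.47,-0.449,0,0,0,0]'
```

```text
t: 0.92
eef_pos: [0.3912, -0.3557, 0.2389]
orientation: [-0.0, 0.973, 0.233, 0.0]
ft_force: [0.2, 0.2, 0.2]
gripper_width: 0.0367
finger_force: 0.0
t: 1.58
eef_pos: [0.4789, -0.1124, 0.2389]
orientation: [0.0, 0.973, 0.233, 0.0]
ft_force: [-0.1, -0.5, -0.7]
gripper_width: 0.0001
finger_force: 0.0
```

```bash
python3 -m creep '[0.469,-0.447,0,0,0,0,0.469,-0.447,0,0,0,0,0.469,-0.447,0,0,0,0,0.469,-0.447,0,0,0,0,0.469,-0.447,0,0,0,0,0.469,-0.447,0,0,0,0,0.469,-0.447,0,0,0,0,0.469,-0.447,0,0,0,0]' && python3 -m creep '[0,0,0.1,0,0,0,0,0,0.2,0,0,0,0,0,0.3,0,0,0,0,0,0.38,0,0,0,0,0,0.44,0,0,0,0,0,0.48,0,0,0,0,0,0.495,0,0,0,0,0,0.495,0,0,0]'
cat >> h.py <<'E'
def arc(c,r,a0,a1,n,p0=None):
    st=robot.read_state(); M=R.from_quat(st['orientation'],scalar_first=True).as_matrix()
    p0=np.array(st['eef_pos']) if p0 is None else np.array(p0)
    for a in np.radians(np.linspace(a0,a1,n+1)[1:]):
        d=np.array([c[0]+r*np.cos(a),c[1]+r*np.sin(a),p0[2]])-p0
        print(np.degrees(a).round(1),(M.T@d/.4).round(3)[:2])
E
python3 - <<'E'
from h import *
st=robot.read_state(); print(st['eef_pos'])
arc((.5293,.0337),.105,70,112,8)
a=np.radians(112);arc((.5293,.0337),.105,112,144,8,p0=[.5293+.105*np.cos(a),.0337+.105*np.sin(a),.04])
E
```

```text
t: 2.25
eef_pos: [0.5667, 0.1306, 0.2382]
orientation: [0.0, 0.973, 0.232, -0.0]
ft_force: [-0.0, -0.5, -0.4]
gripper_width: 0.0001
finger_force: 0.0
t: 2.92
eef_pos: [0.5637, 0.1276, 0.0387]
orientation: [0.0, 0.973, 0.23, -0.002]
ft_force: [0.0, -0.5, -0.0]
gripper_width: 0.0005
finger_force: 0.0
[0.56367526 0.12761235 0.03874588]
75.2 [-0.009 -0.026]
80.5 [-0.027 -0.041]
85.8 [-0.047 -0.054]
91.0 [-0.069 -0.065]
96.2 [-0.091 -0.075]
101.5 [-0.114 -0.082]
106.8 [-0.137 -0.087]
112.0 [-0.161 -0.09 ]
116.0 [-0.018 -0.001]
120.0 [-0.037 -0.   ]
124.0 [-0.055  0.001]
128.0 [-0.073  0.004]
132.0 [-0.091  0.009]
136.0 [-0.108  0.014]
140.0 [-0.125  0.021]
144.0 [-0.142  0.029]
```

```bash
python3 -m creep '[-0.009,-0.02,0,0,0,0,-0.025,-0.035,0,0,0,0,-0.045,-0.048,0,0,0,0,-0.067,-0.06,0,0,0,0,-0.09,-0.07,0,0,0,0,-0.112,-0.078,0,0,0,0,-0.135,-0.083,0,0,0,0,-0.159,-0.087,0,0,0,0]'; python3 - <<'E'
from h import *
s=snap('top','t2.png')
m=masks(s); p=pts(m['red'],(290,200,390,300)); print(len(p),p.min(0),p.max(0))
q=ray(s,*p.mean(0),.053); d=q[:2]-[.5293,.0337]; print(np.hypot(*d),np.degrees(np.arctan2(d[1],d[0])))
E
```

```text
t: 3.58
eef_pos: [0.492, 0.1333, 0.0411]
orientation: [0.0, 0.973, 0.231, 0.001]
ft_force: [2.3, -0.4, 0.5]
gripper_width: 0.0008
finger_force: 1.0
72 [338. 237.] [355. 249.]
0.09819090786048056 -58.48006790526324
```

Red has gone from -87.5° to -58.5° with about 2 N of force. I'll continue gently to about 137° and then measure.

```bash
python3 -m creep '[-0.018,-0.001,0,0,0,0,-0.035,0,0,0,0,0,-0.052,0.001,0,0,0,0,-0.068,0.004,0,0,0,0,-0.082,0.007,0,0,0,0,-0.092,0.01,0,0,0,0,-0.098,0.012,0,0,0,0,-0.098,0.012,0,0,0,0]'; cat >> h.py <<'E'
def meas(f=None,hub=(.5293,.0337)):
    s=snap('top',f); m=masks(s); p=pts(m['red'],(290,190,390,300))
    # axis of red pixels: top of the arm
    q=np.array([ray(s,u,v,.050)[:2] for u,v in p]); d=q.mean(0)-hub
    st=robot.read_state(); e=np.array(st['eef_pos']); de=e[:2]-hub
    print('red n',len(p),'r',np.hypot(*d).round(4),'ang',np.degrees(np.arctan2(d[1],d[0])).round(2),'tcp',e.round(4),np.hypot(*de).round(4),np.degrees(np.arctan2(de[1],de[0])).round(2),st['ft_force'].round(1) if hasattr(st['ft_force'],'round') else st['ft_force'])
    return s
E
python3 - <<'E'
from h import *
meas()
arc((.5293,.0337),.105,137,147,8)
E
```

```text
t: 4.3
eef_pos: [0.4591, 0.1109, 0.0406]
orientation: [-0.0, 0.973, 0.231, -0.0]
ft_force: [0.2, 0.7, -0.2]
gripper_width: 0.0006
finger_force: 0.2
red n 90 r 0.0997 ang -32.58 tcp [0.4591 0.1111 0.0405] 0.1045 132.23 [ 0.1 -0.4  0.5]
138.2 [-0.026  0.007]
139.5 [-0.032  0.01 ]
140.8 [-0.037  0.012]
142.0 [-0.042  0.014]
143.2 [-0.047  0.017]
144.5 [-0.052  0.019]
145.8 [-0.058  0.022]
147.0 [-0.062  0.025]
```

```bash
python3 -m creep '[-0.006,0.002,0,0,0,0,-0.012,0.004,0,0,0,0,-0.018,0.006,0,0,0,0,-0.023,0.008,0,0,0,0,-0.028,0.01,0,0,0,0,-0.031,0.011,0,0,0,0,-0.033,0.012,0,0,0,0,-0.033,0.012,0,0,0,0]'; python3 - <<'E'
from h import *
s=meas()
cv2.imwrite('pics/c3.png',cv2.resize(s['img'][190:340,225:425],(800,600),interpolation=cv2.INTER_CUBIC)[:,:,::-1])
E
```

```text
t: 5.02
eef_pos: [0.4499, 0.101, 0.0407]
orientation: [-0.0, 0.973, 0.231, -0.0]
ft_force: [1.4, 1.9, -0.2]
gripper_width: 0.0
finger_force: 0.5
red n 91 r 0.1005 ang -24.86 tcp [0.45   0.1011 0.0407] 0.1041 139.67 [0.1 0.1 1.3]
```

View pics/c3.png

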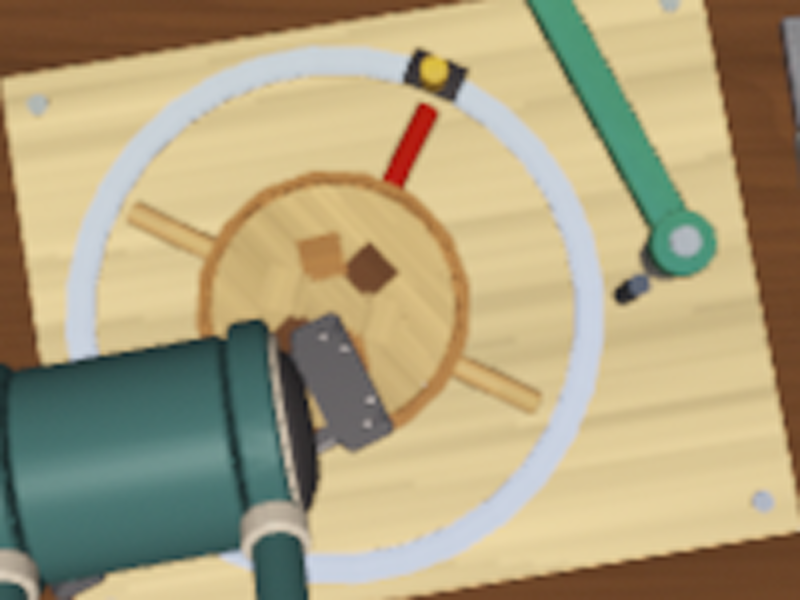

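Red is at about -24.9°, just short of the stud. The stud top is at crop (434,70), the red tip at (428,107), and the wooden arm ends at (135,211) and (538,401). I'll cross-check the remaining angle and clear the pusher afterwards.

```bash
python3 - <<'E'
from h import *
s=robot.snapshot('top')
P=lambda x,y,z: ray(s,225+x/4,190+y/4,z)[:2]
an=lambda d: np.degrees(np.arctan2(d[1],d[0])).round(2)
h=(P(135,211,.046)+P(538,401,.046))/2; print('hub',h, 'arm perp', an(P(135,211,.046)-P(538,401,.046))-90)
st=P(434,70,.055); tip=P(428,107,.046)
m=masks(s); g=pts(m['gold'],(322,198,345,218)); print('gold mean',g.mean(0),len(g))
for hh in (h,[.5293,.0337]): print('stud',an(st-hh),np.hypot(*(st-hh)),'red',an(tip-hh),np.hypot(*(tip-hh)))
# red axis by line fit on tall mask
p=pts(m['red'],(290,190,390,300)); q=np.array([ray(s,u,v,.052)[:2] for u,v in p]).astype(np.float32)
vx,vy,x0,y0=cv2.fitLine(q,cv2.DIST_L2,0,.01,.01).ravel(); print('fit',an([vx,vy]))
hsv=cv2.cvtColor(s['img'],cv2.COLOR_RGB2HSV)
dk=(hsv[...,2]<70)
k=pts(dk,(322,198,345,220)); c=cv2.minAreaRect(k.astype(np.float32)); print(c, an(ray(s,*c[0],.024)[:2]-h))
E
```

```text
hub [0.53037544 0.03311818] arm perp -25.599999999999994
gold mean [332.58333333 207.08333333] 24
stud -23.11 0.1418446111236831 red -25.21 0.12286351605219357
stud -23.15 0.14306214822044108 red -25.24 0.12408436373687651
fit -26.74
((333.21234130859375, 208.2671356201172), (13.2256498336792, 7.607674598693848), 20.556047439575195) -22.49
```

```bash
python3 -m creep '[-0.002,0.001,0,0,0,0,-0.004,0.002,0,0,0,0,-0.006,0.003,0,0,0,0,-0.008,0.004,0,0,0,0,-0.009,0.004,0,0,0,0,-0.009,0.004,0,0,0,0,-0.009,0.004,0,0,0,0]'; cat > m2.py <<'E'
from h import *
import sys
s=meas()
cv2.imwrite('pics/'+sys.argv[1],cv2.resize(s['img'][190:265,290:390],(800,600),interpolation=cv2.INTER_CUBIC)[:,:,::-1])
E
python3 m2.py c4.png
```

```text
t: 5.7
eef_pos: [0.4475, 0.0981, 0.0407]
orientation: [0.0, 0.973, 0.231, -0.0]
ft_force: [1.4, 0.8, -0.2]
gripper_width: 0.0005
finger_force: 0.6
red n 93 r 0.1004 ang -22.67 tcp [0.4475 0.098  0.0407] 0.1041 141.8 [ 2.  -0.3  0.3]
```

View pics/c4.png

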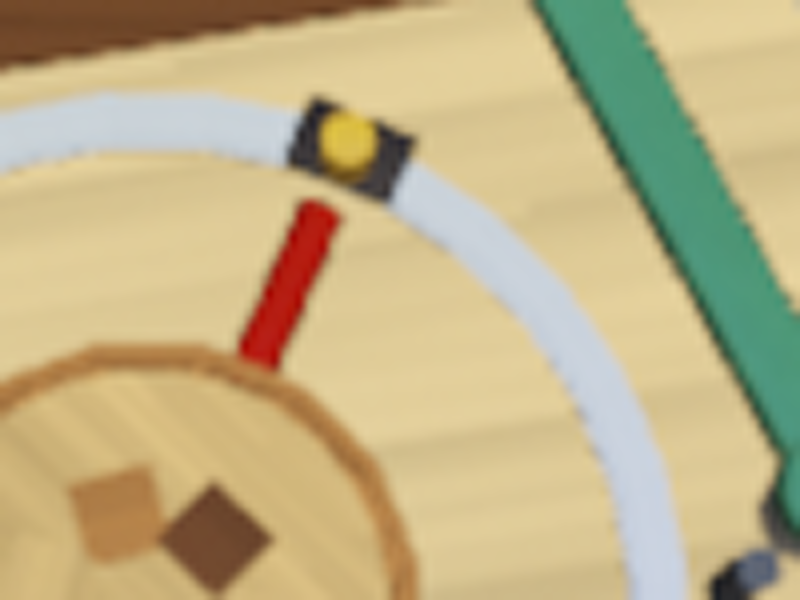

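Tip at crop (320,208), root at (259,358) and stud at (349,139). The arm's line extended to row 139 lands at column 348, so it is aligned. I'll back off, rise and plan the rest push.

```bash
python3 -m creep '[0.02,-0.01,0,0,0,0,0.04,-0.02,0,0,0,0,0.04,-0.02,-0.1,0,0,0,0.04,-0.02,-0.2,0,0,0,0.04,-0.02,-0.3,0,0,0,0.04,-0.02,-0.3,0,0,0,0.04,-0.02,-0.3,0,0,0]'; python3 - <<'E'
from h import *
s=meas()
P=lambda x,y,z: ray(s,290+x/8,190+y/8,z)[:2]
an=lambda d: np.degrees(np.arctan2(d[1],d[0])).round(2)
for h in ([.5293,.0337],[.5304,.0331]): print(an(P(349,139,.055)-h),an(P(320,208,.046)-h))
post=np.array([.5601,-.154]);a=np.radians(27.5)
t=post+.15*np.array([np.cos(a),np.sin(a)])+.055*np.array([np.sin(a),-np.cos(a)])
st=robot.read_state();M=R.from_quat(st['orientation'],scalar_first=True).as_matrix()
print(t,M.T@np.r_[t-st['eef_pos'][:2],0]/.4)
E
```

```text
t: 6.33
eef_pos: [0.461, 0.1135, 0.1639]
orientation: [0.0, 0.973, 0.231, 0.003]
ft_force: [0.7, -0.6, -0.4]
gripper_width: 0.0003
finger_force: 0.0
red n 92 r 0.1005 ang -22.7 tcp [0.4591 0.113  0.1615] 0.1059 131.5 [-0.3  0.3 -0.6]
-23.21 -23.03
-23.16 -22.97
[ 0.7185478 -0.1335233] [0.30232038 0.84217132 0.00093414]
```

Red is at -23.0° and the stud at -23.2°. Next I move at z≈0.16 to a point beside the rest, on its clockwise side: post + 0.132 m at 5°, which is (0.692, -0.142).

```bash
python3 - <<'E'
from h import *
st=robot.read_state();M=R.from_quat(st['orientation'],scalar_first=True).as_matrix();e=np.array(st['eef_pos'])
t=np.array([.5601+.132*np.cos(.0873),-.154+.132*np.sin(.0873),e[2]]); print(e,t,M.T@(t-e)/.4)
p=[*t[:2],.078]; c=(.5601,-.154)
for a0,a1,n in ((5,33,8),(33,61,8),(61,80,8)):
    q=np.radians(a0); arc(c,.132,a0,a1,n,p0=[c[0]+.132*np.cos(q),c[1]+.132*np.sin(q),.078])
E
```

```text
[0.45910473 0.11303998 0.16153699] [ 0.69159731 -0.14249103  0.16153699] [2.32057066e-01 8.31913168e-01 8.04279635e-04]
8.5 [ 0.007 -0.019]
12.0 [ 0.013 -0.038]
15.5 [ 0.017 -0.058]
19.0 [ 0.02  -0.078]
22.5 [ 0.023 -0.098]
26.0 [ 0.023 -0.118]
29.5 [ 0.023 -0.138]
33.0 [ 0.021 -0.158]
36.5 [-0.003 -0.02 ]
40.0 [-0.007 -0.04 ]
43.5 [-0.012 -0.059]
47.0 [-0.018 -0.078]
50.5 [-0.026 -0.097]
54.0 [-0.035 -0.115]
57.5 [-0.045 -0.133]
61.0 [-0.055 -0.15 ]
63.4 [-0.008 -0.011]
65.8 [-0.016 -0.022]
68.1 [-0.025 -0.032]
70.5 [-0.034 -0.042]
72.9 [-0.044 -0.052]
75.2 [-0.054 -0.061]
77.6 [-0.065 -0.07 ]
80.0 [-0.075 -0.079]
```

```bash
python3 -m creep '[0.116,0.416,0,0,0,0,0.116,0.416,0,0,0,0,0.116,0.416,0,0,0,0,0.116,0.416,0,0,0,0,0.116,0.416,0,0,0,0,0.116,0.416,0,0,0,0,0.116,0.416,0,0,0,0]' && python3 -m creep '[0.116,0.416,0,0,0,0,0.116,0.416,0,0,0,0,0.116,0.416,0,0,0,0,0.116,0.416,0,0,0,0,0.116,0.416,0,0,0,0,0.116,0.416,0,0,0,0,0.116,0.416,0,0,0,0]' && python3 -m creep '[0,0,0.05,0,0,0,0,0,0.1,0,0,0,0,0,0.15,0,0,0,0,0,0.19,0,0,0,0,0,0.21,0,0,0,0,0,0.21,0,0,0,0,0,0.21,0,0,0]'
```

```text
t: 6.97
eef_pos: [0.5727, -0.0151, 0.1582]
orientation: [-0.001, 0.973, 0.23, -0.002]
ft_force: [0.9, -0.2, -0.0]
gripper_width: 0.0005
finger_force: 0.0
t: 7.55
eef_pos: [0.6892, -0.1413, 0.1595]
orientation: [-0.001, 0.973, 0.231, -0.001]
ft_force: [0.5, 0.6, -1.1]
gripper_width: 0.0005
finger_force: 0.0
t: 8.13
eef_pos: [0.6898, -0.1416, 0.0768]
orientation: [-0.0, 0.973, 0.231, -0.001]
ft_force: [0.0, 0.1, -0.1]
gripper_width: 0.0007
finger_force: 0.0
```

```bash
python3 -m creep '[0.007,-0.019,0,0,0,0,0.013,-0.038,0,0,0,0,0.017,-0.058,0,0,0,0,0.02,-0.078,0,0,0,0,0.023,-0.098,0,0,0,0,0.023,-0.118,0,0,0,0,0.023,-0.138,0,0,0,0,0.021,-0.158,0,0,0,0]' && python3 -m creep '[-0.003,-0.02,0,0,0,0,-0.007,-0.04,0,0,0,0,-0.012,-0.059,0,0,0,0,-0.018,-0.078,0,0,0,0,-0.026,-0.097,0,0,0,0,-0.035,-0.115,0,0,0,0,-0.045,-0.133,0,0,0,0,-0.055,-0.15,0,0,0,0]'; cat > m3.py <<'E'
from h import *
import sys
s=meas(); m=masks(s); p=pts(m['green'],(290,165,410,275))
post=np.array([.5601,-.154]); q=np.array([ray(s,u,v,.094)[:2] for u,v in p])-post
r=np.hypot(*q.T); q=q[(r>.03)&(r<.2)]
print('rest n',len(q),'ang fit',np.degrees(np.arctan2(*q.mean(0)[::-1])).round(2))
e=np.array(robot.read_state()['eef_pos'])[:2]-post; print('pusher',np.hypot(*e),np.degrees(np.arctan2(e[1],e[0])))
cv2.imwrite('pics/'+sys.argv[1],cv2.resize(s['img'][165:285,260:420],(800,600),interpolation=cv2.INTER_CUBIC)[:,:,::-1])
E
python3 m3.py c5.png
```

```text
t: 8.8
eef_pos: [0.6695, -0.0823, 0.0768]
orientation: [0.0, 0.973, 0.231, 0.0]
ft_force: [0.1, -1.9, 0.2]
gripper_width: 0.0002
finger_force: 0.6
t: 9.47
eef_pos: [0.6225, -0.0388, 0.0767]
orientation: [-0.0, 0.973, 0.231, 0.0]
ft_force: [1.5, -0.5, 1.0]
gripper_width: 0.0005
finger_force: 0.5
red n 0 r nan ang nan tcp [ 0.621  -0.038   0.0764] 0.1164 -38.0 [-0.7 -0.3 -0.1]
rest n 365 ang fit 74.19
pusher 0.13104623301055698 62.289438997691036h.py:30: RuntimeWarning: Mean of empty slice.
  q=np.array([ray(s,u,v,.050)[:2] for u,v in p]); d=q.mean(0)-hub
  ret = ret.dtype.type(ret / rcount)
```

View pics/c5.png

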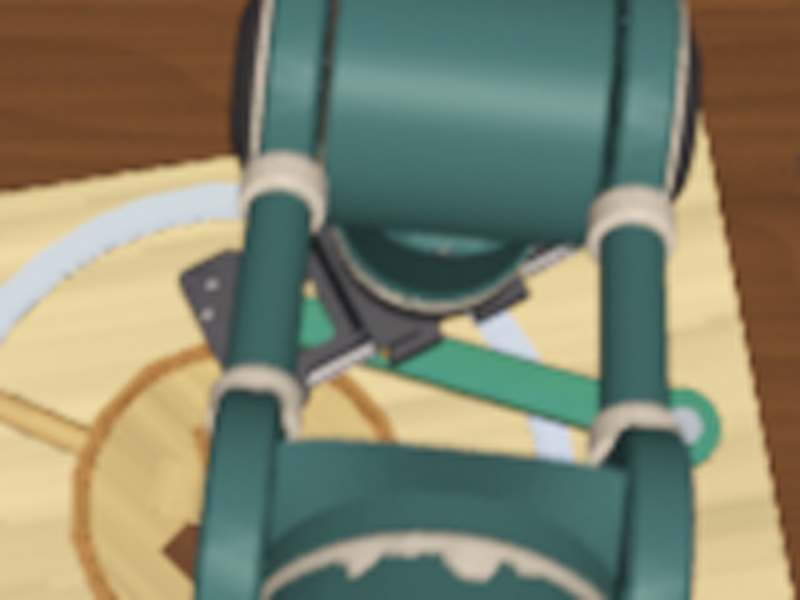

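The rest is visible from the post at (690,425) to about (310,315) in the crop. It is at 74°, following the finger, and home is 99.3°. I'll continue slowly.

```bash
python3 -m creep '[-0.008,-0.011,0,0,0,0,-0.016,-0.022,0,0,0,0,-0.025,-0.032,0,0,0,0,-0.034,-0.042,0,0,0,0,-0.044,-0.052,0,0,0,0,-0.054,-0.061,0,0,0,0,-0.065,-0.07,0,0,0,0,-0.075,-0.079,0,0,0,0]'; python3 - <<'E'
from h import *
arc((.5601,-.154),.132,80,94,10)
e=np.array(robot.read_state()['eef_pos'])[:2]-[.5601,-.154]; print('pusher',np.hypot(*e),np.degrees(np.arctan2(e[1],e[0])))
E
```

```text
t: 10.18
eef_pos: [0.5816, -0.0244, 0.0767]
orientation: [-0.0, 0.973, 0.231, -0.0]
ft_force: [1.2, -0.2, 0.8]
gripper_width: 0.0009
finger_force: 0.5
81.4 [-0.003 -0.004]
82.8 [-0.01  -0.009]
84.2 [-0.016 -0.013]
85.6 [-0.023 -0.017]
87.0 [-0.03  -0.021]
88.4 [-0.037 -0.025]
89.8 [-0.044 -0.029]
91.2 [-0.052 -0.033]
92.6 [-0.059 -0.036]
94.0 [-0.066 -0.039]
pusher 0.1313625478492327 80.56694347412952
```

```bash
python3 -m creep '[-0.004,-0.003,0,0,0,0,-0.008,-0.006,0,0,0,0,-0.012,-0.009,0,0,0,0,-0.016,-0.012,0,0,0,0,-0.02,-0.015,0,0,0,0,-0.024,-0.017,0,0,0,0,-0.027,-0.019,0,0,0,0,-0.027,-0.019,0,0,0,0]'; python3 -m creep '[-0.002,-0.001,0,0,0,0,-0.004,-0.002,0,0,0,0,-0.006,-0.003,0,0,0,0,-0.006,-0.003,0,0,0,0]'
```

```text
t: 10.85
eef_pos: [0.5689, -0.0225, 0.0767]
orientation: [-0.0, 0.973, 0.231, -0.0]
ft_force: [1.3, -0.6, 0.7]
gripper_width: 0.0004
finger_force: 0.2
t: 11.18
eef_pos: [0.5663, -0.0226, 0.0767]
orientation: [-0.0, 0.973, 0.231, -0.0]
ft_force: [0.9, -0.6, 0.0]
gripper_width: 0.0002
finger_force: 0.3
```

```bash
python3 -m creep '[-0.002,-0.001,0,0,0,0,-0.004,-0.002,0,0,0,0,-0.006,-0.003,0,0,0,0,-0.006,-0.003,0,0,0,0]'; python3 -m creep '[-0.002,-0.001,0,0,0,0,-0.003,-0.001,0,0,0,0,-0.003,-0.001,0,0,0,0]';  python3 -m creep '[-0.002,-0.001,0,0,0,0,-0.003,-0.001,0,0,0,0,-0.003,-0.001,0,0,0,0]'
```

```text
t: 11.52
eef_pos: [0.5651, -0.0227, 0.077]
orientation: [0.0, 0.973, 0.231, 0.001]
ft_force: [3.4, -0.6, -3.1]
gripper_width: 0.0001
finger_force: 2.4
t: 11.77
eef_pos: [0.5649, -0.0227, 0.0771]
orientation: [0.001, 0.973, 0.231, 0.003]
ft_force: [7.8, 0.0, -6.7]
gripper_width: 0.0005
finger_force: 3.8
t: 12.02
eef_pos: [0.5649, -0.0228, 0.0772]
orientation: [0.001, 0.973, 0.23, 0.004]
ft_force: [11.1, 1.2, -7.7]
gripper_width: 0.0006
finger_force: 5.3
```

The force rises to 11 N with the finger stopped at x=0.565, so the rest is home on its pin. I'll back off, lift and move aside to check.

```bash
python3 -m creep '[0.01,0.005,0,0,0,0,0.03,0.015,0,0,0,0,0.06,0.03,0,0,0,0,0.07,0.035,-0.05,0,0,0,0.07,0.035,-0.15,0,0,0,0.07,0.035,-0.25,0,0,0,0.07,0.035,-0.35,0,0,0,0.07,0.035,-0.4,0,0,0]' && python3 -m creep '[-0.1,0.4,0,0,0,0,-0.2,0.8,0,0,0,0,-0.2,0.8,0,0,0,0,-0.2,0.8,0,0,0,0,-0.2,0.8,0,0,0,0,-0.2,0.8,0,0,0,0,-0.2,0.8,0,0,0,0,-0.2,0.8,0,0,0,0]'; python3 -m creep '[0,0.2,0,0,0,0,0,0.2,0,0,0,0,0,0.2,0,0,0,0,0,0.2,0,0,0,0]';python3 m3.py c6.png
```

```text
t: 12.68
eef_pos: [0.5946, -0.0229, 0.2424]
orientation: [0.001, 0.973, 0.231, 0.003]
ft_force: [1.3, 0.2, 0.7]
gripper_width: 0.0005
finger_force: 0.0
t: 13.35
eef_pos: [0.6646, -0.347, 0.2361]
orientation: [-0.001, 0.973, 0.231, -0.001]
ft_force: [1.0, 0.4, -0.5]
gripper_width: 0.0006
finger_force: 0.0
t: 13.68
eef_pos: [0.7002, -0.418, 0.2335]
orientation: [-0.002, 0.973, 0.23, -0.002]
ft_force: [0.6, -0.2, 0.3]
gripper_width: 0.0004
finger_force: 0.0
red n 93 r 0.1004 ang -22.67 tcp [ 0.7002 -0.4164  0.2346] 0.4815 -69.21 [-0.3  0.8  0.7]
rest n 677 ang fit 99.04
pusher 0.297479922986229 -61.90473231467493
```

View pics/c6.png

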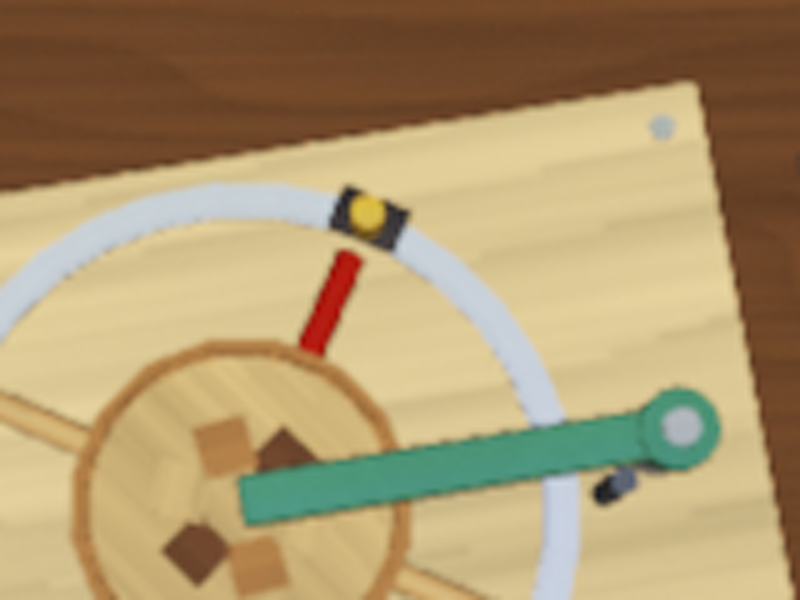

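The picture shows the rest lying from its post at (683,425) to its end over the plate centre at (250,500), at 99.0°, beside the pin at (615,487). The red arm is unchanged, at (350,258) pointing at the stud (368,213). The plate is still inside the lip and the arm is clear.

```bash
python3 -c "
from plant import robot
print(robot.hand_in())"
```

```text
the job is handed in; nothing more can be done
None
```

The job is handed in: the red arm points at the brass stud (within about 0.2°), the green hand rest is home against its stop (within about 0.3°), the plate is still in the turntable, and the robot finished clear of everything at about 14 s.

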